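# Uncover the touchless load-lock sensor and point at it

## Task

Request the load lock: with your closed fingertips push the blue shutter by its tab all the way open, without pinching it, then point straight down at the middle of the black lens it uncovers, fingertips two to three centimetres above the lens, and stay there for three seconds without touching the sensor. Never touch the lens. Leave the yellow and green sensors shut, do not bring the fingers down over them, and leave the loose things on the bench where they are.

Things in the scene. Friction and masses are not known exactly. Their poses are not given: they have to be found in the camera images.
- blue_pod: Touchless sensor with the blue shutter (the one to use): fixed white block 130 mm (its x) x 64 mm (its y) x 16 mm high, with two steel side rails up to 27 mm above the bench, 6 mm wide, along its long edges. Origin at the centre of the underside; x, along the block, is the way the shutter slides open, z is up.
- blue_tab (a point): Middle of the top edge of the upright push tab on the blue shutter, 50 mm above the bench, moving with the shutter. The tab is 8 mm thick along the block's x, 36 mm wide along its y, and rises 26 mm from the shutter plate (46 x 50 x 4 mm, top 24 mm above the bench), in the plate's middle. Axes as the block's.
- blue_eye (a point): Centre of the top of the round black lens (26 mm across, 2 mm thick, 18 mm above the bench) of the blue sensor; 30 mm from the block's middle towards its -x end, right below the tab when the shutter is closed. Axes as the block's.
- blue_shutter (a joint): How far the blue shutter has slid along its block's +x, in m: 0 closed (tab over the lens), 0.055 against its stop, fully open. It starts closed or up to 6 mm ajar, slides stiffly with about 1.5 N of friction, and stays where it is left.
- yellow_pod: Touchless sensor with the yellow shutter (leave shut): fixed white block 130 mm (its x) x 64 mm (its y) x 16 mm high, with two steel side rails up to 27 mm above the bench, 6 mm wide, along its long edges. Origin at the centre of the underside; x, along the block, is the way the shutter slides open, z is up.
- yellow_tab (a point): Middle of the top edge of the upright push tab on the yellow shutter, 50 mm above the bench, moving with the shutter. The tab is 8 mm thick along the block's x, 36 mm wide along its y, and rises 26 mm from the shutter plate (46 x 50 x 4 mm, top 24 mm above the bench), in the plate's middle. Axes as the block's.
- yellow_eye (a point): Centre of the top of the round black lens (26 mm across, 2 mm thick, 18 mm above the bench) of the yellow sensor; 30 mm from the block's middle towards its -x end, right below the tab when the shutter is closed. Axes as the block's.
- yellow_shutter (a joint): How far the yellow shutter has slid along its block's +x, in m: 0 closed (tab over the lens), 0.055 against its stop, fully open. It starts closed or up to 6 mm ajar, slides stiffly with about 1.5 N of friction, and stays where it is left.
- green_pod: Touchless sensor with the green shutter (leave shut): fixed white block 130 mm (its x) x 64 mm (its y) x 16 mm high, with two steel side rails up to 27 mm above the bench, 6 mm wide, along its long edges. Origin at the centre of the underside; x, along the block, is the way the shutter slides open, z is up.
- green_tab (a point): Middle of the top edge of the upright push tab on the green shutter, 50 mm above the bench, moving with the shutter. The tab is 8 mm thick along the block's x, 36 mm wide along its y, and rises 26 mm from the shutter plate (46 x 50 x 4 mm, top 24 mm above the bench), in the plate's middle. Axes as the block's.
- green_eye (a point): Centre of the top of the round black lens (26 mm across, 2 mm thick, 18 mm above the bench) of the green sensor; 30 mm from the block's middle towards its -x end, right below the tab when the shutter is closed. Axes as the block's.
- green_shutter (a joint): How far the green shutter has slid along its block's +x, in m: 0 closed (tab over the lens), 0.055 against its stop, fully open. It starts closed or up to 6 mm ajar, slides stiffly with about 1.5 N of friction, and stays where it is left.
- blue_lens: The black lens of the blue sensor itself, a fixed disc 26 mm across and 2 mm thick; origin at the centre of its underside, 16 mm above the bench. Must not be touched.
- amber_vial: Loose bystander: small amber glass vial with a white cap, 26 mm across, 50 mm tall; origin at the centre of its underside.
- white_jar: Loose bystander: small white jar with a grey lid, 34 mm across, 42 mm tall; origin at the centre of its underside.
- wafer_box: Loose bystander: flat round pale plastic wafer box, 108 mm across, 20 mm tall; origin at the centre of its underside.
- mouse: Loose bystander: black computer mouse, 100 x 58 x 32 mm; origin at the centre of its underside, long along its x.
- tweezers: Loose bystander: steel tweezers lying flat, about 122 mm long along their x, 8 mm high, origin near the middle of the underside.
- screwdriver: Loose bystander: grey-handled screwdriver lying flat, 140 mm long along its x, under 35 mm high.

How it is judged:
On the way, in this order (a step that is already met when the one before it is completed fails the run):
1. the blue shutter is pushed fully open (value of joint blue_shutter above 0.046 m), for 0.1 s.
2. the fingers point at the uncovered blue lens, just above it and touching no part of the sensor, for three seconds (2.5 s counted) (value of joint blue_shutter above 0.046 m and horizontal distance between the grasp point and blue_eye below 0.015 m and z of the grasp point in the frame of blue_eye between 0.022 and 0.075 m and contact force between anything else and blue_pod below 0.3 N), for 2.5 s.
At the end, for the whole second after the job is handed in: After pointing 2.5 s unbroken (within 15 mm of the lens axis, tips about 3 to 55 mm above it), the blue shutter is open by over 46 mm, the yellow and green ones within 14 mm of closed, and all loose things within 30 mm of their start, vial and jar upright (value of joint blue_shutter above 0.046 m and value of joint each of yellow_shutter, green_shutter below 0.014 m and distance of each of amber_vial, white_jar, wafer_box, mouse, tweezers, screwdriver from where it was at the start of the episode below 0.03 m and angle between each of amber_vial, white_jar's own z axis and vertical below 0.3 rad); the robot touches nothing.
It fails at once if the lens of the blue sensor is touched (contact force between anything else and blue_lens above 0.3 N).
It fails at once if the fingers straddle the blue tab low down, as if to pinch it (horizontal distance between the grasp point and blue_tab below 0.008 m and z of the grasp point in the frame of blue_tab below 0.012 m).
It fails at once if the fingers come down over the yellow or green sensor's lens (within 40 mm sideways, tips lower than about 60 mm above it) ((horizontal distance between the grasp point and yellow_eye below 0.04 m and z of the grasp point in the frame of yellow_eye below 0.08 m) or (horizontal distance between the grasp point and green_eye below 0.04 m and z of the grasp point in the frame of green_eye below 0.08 m)).
It fails at once if the yellow or green sensor is touched or its shutter opened by more than 14 mm (not (value of joint yellow_shutter below 0.014 m) or not (value of joint green_shutter below 0.014 m) or contact force between any of the arm, the fingers and yellow_pod above 0.5 N or contact force between any of the arm, the fingers and green_pod above 0.5 N).
It fails at once if a loose bystander is moved by more than 30 mm, lifted or knocked over (not (distance of amber_vial from where it was at the start of the episode below 0.03 m) or not (distance of white_jar from where it was at the start of the episode below 0.03 m) or not (distance of wafer_box from where it was at the start of the episode below 0.03 m) or not (distance of mouse from where it was at the start of the episode below 0.03 m) or not (distance of tweezers from where it was at the start of the episode below 0.03 m) or not (distance of screwdriver from where it was at the start of the episode below 0.03 m)).
It also fails if it takes over 42 s, if anything falls off the work surface, if the arm or the gripper's body presses on something with over 40 N, if the wrist force passes 120 N, or if a joint passes its speed limit or range.

## Robot

A 6-joint arm with a two-finger parallel gripper is mounted at the origin on the work surface. World frame = base frame: x ahead of the robot, y to its left, z up, the work surface at z = 0. Lengths are in m, angles in rad, forces in N, time in s.
With the tool pointing down it reaches from about 0.35 to 0.925 m from the base axis. Payload 6.4 kg.
Tool frame: the origin (TCP) lies at the very end of the fingers, on their centre line; the grasp point (between the pads) lies 19 mm behind it (arm.pinch_z is the distance from the TCP to the grasp point, in m); x points along the fingers, y is the direction in which the jaws open and shut, and the axes are right-handed (so a half turn about x gives the same grasp; the last joint's range is limited). The gripper opens to 85 mm and grips with 20 to 120 N. Pads are 22 mm wide; open, the fingers measure 114 mm over their backs; the gripper's body (76 mm by 85 mm) begins 54 mm behind the grasp point. The pads swing forward as they close: fully open they stand 13 mm farther back than shut.
Start: joints at [0.986, 0.245, 1.558, -0, 1.339, -0.174], TCP at [0.26, 0.596, 0.231] pointing down, gripper open.
Joint ranges: [-3.13, 3.13], [-1.02, 2.26], [0.13, 2.54], [-0.95, 4.09], [0.21, 2.88], [-2.74, 2.74]. Speed limits (rad/s): [2.57, 2.57, 3.14, 3.14, 3.14, 3.14].

## Interface

Orientations are given as a unit quaternion [x, y, z, w].
In Python, from station import arm, grab_frame, calibration, hand_in gives the robot as it stands.
- The arm moves only by the tool arm_command, never from a script. Its argument "deltas" is a list of rows, each a list of 4 numbers: the shift along the tool's x, y, z in m, then the turn about the tool's x in degrees. A call has 1 to 8 rows; each row shifts and turns the pose as measured when the row begins, along the tool's axes as they then stand; what a row does not reach is not made up. A row lasts 1/12 s, in which the tool goes at most 41.7 mm and 7.16 degrees, less where a joint would pass 70% of its speed; a pose out of reach is approached as far as the arm can. A call with a gripper value outside its range is refused whole. "claw" is the closure, from 0 (fully open) to 1 (shut), set as the call begins (left out, the last holds). The fingers move at their own pace and stop on an object; "newtons" is the grip in N (left out, the last holds). Time passes only in rows, so rows that do not move let the fingers close. It gives the time, the measured TCP pose, the force and the opening at its end, in the units of the state.
- arm.sense(): the state, without advancing time (a new reading comes with each control period).
- grab_frame(name): name is "scene" or "top" or "wrist"; returns the picture (400x640x3 uint8, red, green, blue); there is no depth.
- calibration(name): a dict with "fx", "fy", "cx", "cy" (pixels), "k1" (the pictures are not rectified: a ray, as slopes to the right and down, at radius r is drawn at 1 + k1 r^2 times it, then the intrinsics apply), "R" (3x3) and "t" (3): a world point X has camera coordinates R X + t. Camera axes: x right, y down, z forward; pixel columns grow to the right and rows downward; lengths in m; the calibration is good to about 2 mm. A picture is of the moment at which its call begins: read the wrist's pose just before it. calibration takes no time and is no camera call; for the wrist camera it gives the pose at the moment of the call.
- hand_in(): hands the job in, once; it reports no verdict.
The state is a dict: "t": time; "joints": joint angles; "joint_vel": joint speeds; "joint_efforts": joint torques, N m; "tcp_pos": TCP position; "ee_rot": TCP orientation; "contact_force": force on the tool from outside, world axes, zero at the start; "moment": the same for the moment, N m; "opening": finger opening in m.
Only numpy, scipy, OpenCV 4.12 (cv2) and the standard library are available. Lean on these libraries where they do the work, as an engineer would, in place of code of your own. Each camera call takes 0.05 s, during which the arm holds its last target.

## Working session

There is one attempt and no reset: what is moved stays moved. The work goes in short steps, Python scripts to look and compute and a tool call to move; the robot and the scene stay as the last step left them, time stands still between calls to the robot, and variables do not carry over. Pictures are saved under pics/ and viewed, and the job is handed in when it is done.

Besides the shell and the picture viewer there is one more tool, called after ">>>" by a JSON object that holds its "method" and its "body", one argument or row to a line. arm_command: Moves the arm, as the interface text tells. Its arguments: {"type":"object","properties":{"deltas":{"type":"array","items":{"type":"array","items":{"type":"number"}}},"claw":{"type":"number"},"newtons":{"type":"number"}},"required":["deltas"]}

```bash
mkdir -p pics; ls; python3 - <<'E'
from station import arm, grab_frame, calibration
import cv2
print(arm.sense())
for n in("scene","top"):
    cv2.imwrite(f"pics/{n}0.png",grab_frame(n)[:,:,::-1])
    print(n,calibration(n))
E
```

```text
pics
{'t': 0.0, 'joints': array([ 9.85904484e-01,  2.45816081e-01,  1.55901189e+00,  3.76210871e-06,
        1.33871618e+00, -1.74086848e-01]), 'joint_vel': array([ 0.0007996 , -0.00099672, -0.00047348, -0.00129472,  0.00048023,
       -0.00159623]), 'joint_efforts': array([ 6.57435612e-04, -4.29505956e+01, -3.26134622e+01, -4.77880826e-05,
        5.30565827e-03, -2.68861891e-05]), 'tcp_pos': array([0.25924761, 0.59545154, 0.23018019]), 'ee_rot': array([ 0.1435822 ,  0.69249907, -0.14486298,  0.69198548]), 'contact_force': array([ 0.29385736, -0.15888137,  0.75543259]), 'moment': array([0.00609246, 0.09022379, 0.01238371]), 'opening': 0.08571837492403717}
scene {'fx': 400.251857535856, 'fy': 400.251857535856, 'cx': 318.08681529919187, 'cy': 200.29455992055395, 'k1': -0.06413199122687982, 'R': array([[ 0.2427767 ,  0.96999176,  0.01324619],
       [ 0.73214349, -0.17425403, -0.6584842 ],
       [-0.63641604,  0.16956273, -0.75247797]]), 't': array([-0.12632133, -0.34589565,  1.37632267])}
top {'fx': 387.7991587204978, 'fy': 387.7991587204978, 'cx': 317.73784345242876, 'cy': 197.1469120031166, 'k1': 0.014370066302159944, 'R': array([[-0.00554321, -0.99963654, -0.02638282],
       [-0.9899853 ,  0.00920759, -0.14086989],
       [ 0.14106161,  0.02533773, -0.98967652]]), 't': array([0.00129355, 0.52151015, 1.10072086])}
```

View pics/scene0.png

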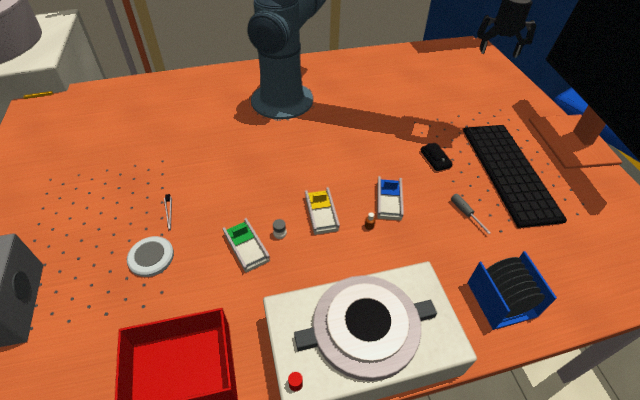

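View pics/top0.png

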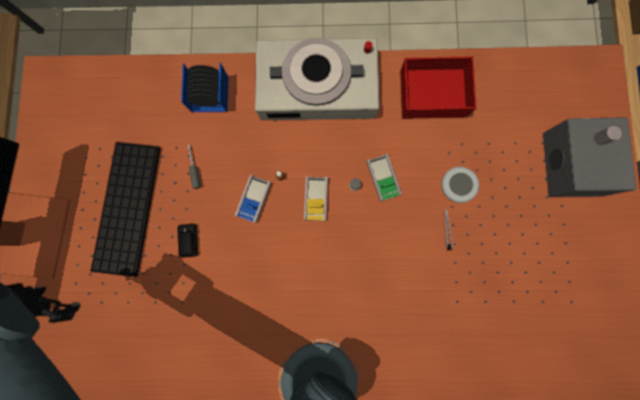

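The top view shows the blue pod near (253,198), with its shutter at the robot-side end and the white lane away from the robot. The vial is near (280,175) and yellow near (316,198). Next I'll measure.

```bash
cat > h.py <<'E'
import numpy as np,cv2
from station import calibration
def ray(c,px):
    a=np.array(px,float); x=(a-[c['cx'],c['cy']])/[c['fx'],c['fy']]
    r=np.linalg.norm(x); s=r
    for _ in range(20): s=r/(1+c['k1']*s*s)
    x=x*(s/r if r>0 else 1)
    d=c['R'].T@np.array([x[0],x[1],1]); o=-c['R'].T@c['t']
    return o,d
def onz(c,px,z):
    o,d=ray(c,px); return o+d*(z-o[2])/d[2]
def proj(c,X):
    p=c['R']@np.array(X)+c['t']; x=p[:2]/p[2]; x=x*(1+c['k1']*(x@x))
    return x*[c['fx'],c['fy']]+[c['cx'],c['cy']]
E
python3 - <<'E'
import cv2,numpy as np
from h import *
for n,(x0,y0,x1,y1) in dict(top=(225,165,295,230),scene=(355,165,425,230)).items():
    im=cv2.imread(f"pics/{n}0.png");c=calibration(n)
    cr=cv2.resize(im[y0:y1,x0:x1],None,fx=8,fy=8,interpolation=cv2.INTER_NEAREST)
    cv2.imwrite(f"pics/{n}_crop.png",cr)
    hsv=cv2.cvtColor(im,cv2.COLOR_BGR2HSV)
    h,s,v=cv2.split(hsv)
    sub=np.zeros(h.shape,bool);sub[y0:y1,x0:x1]=1
    b=((h>95)&(h<130)&(s>120)&sub).astype('uint8')
    yy,xx=np.nonzero(b);print(n,'blue',b.sum(),xx.mean(),yy.mean(),cv2.minAreaRect(np.c_[xx,yy].astype('float32')))
    pod=(((s<90)&(v>60)|(b>0))&sub).astype('uint8')
    k,l,st,ce=cv2.connectedComponentsWithStats(pod); i=1+np.argmax(st[1:,4])
    yy,xx=np.nonzero(l==i);r=cv2.minAreaRect(np.c_[xx,yy].astype('float32'))
    print('pod',st[i],r,ce[i])
    for q in cv2.boxPoints(r): print(q,onz(c,q,.02))
    print('pod c',onz(c,r[0],.02),'blue c',onz(c,(np.array([0,0])+cv2.minAreaRect(np.c_[np.nonzero(b)[::-1]].astype('float32'))[0]),.03))
E
```

```text
top blue 240 248.4625 207.7375 ((248.06849670410156, 208.6506805419922), (14.864226341247559, 18.72658348083496), 20.556045532226562)
pod [235 175  36  47 951] ((252.56849670410156, 198.65069580078125), (22.823022842407227, 43.89043045043945), 20.556047439575195) [252.66246057 198.43217666]
[234.17809 215.19179] [0.47204237 0.2466693  0.02      ]
[249.58905 174.0959 ] [0.59605201 0.20306759 0.02      ]
[270.95892 182.1096 ] [0.57084332 0.13814363 0.02      ]
[255.54794 223.20549] [0.44770165 0.18248404 0.02      ]
pod c [0.52119282 0.19269234 0.02      ] blue c [0.49010731 0.20352222 0.03      ]
scene blue 263 389.680608365019 187.09505703422053 ((390.0, 187.0), (14.0, 18.0), 90.0)
pod [378 176  25  44 976] ((390.0, 197.5), (43.0, 24.0), 90.0) [389.73258197 199.02254098]
[378. 176.] [0.44353576 0.1907349  0.02      ]
[402. 176.] [0.45890726 0.25633042 0.02      ]
[402. 219.] [0.60242528 0.19845858 0.02      ]
[378. 219.] [0.58810999 0.13895471 0.02      ]
pod c [0.52665558 0.19472909 0.02      ] blue c [0.49920864 0.20360049 0.03      ]
```

```bash
python3 -c "
import cv2,numpy as np
a=cv2.imread('pics/top_crop.png');b=cv2.imread('pics/scene_crop.png')
cv2.imwrite('pics/crops.png',cv2.resize(np.hstack([a,b]),(798,370)))"
```

```text
(no output)
```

View pics/crops.png

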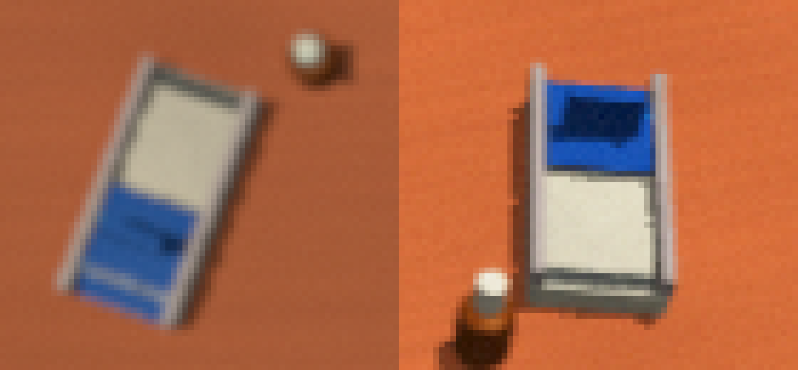

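The blue pod's yaw is about -19.6° and the lens is near (0.493, 0.203). The measured box is 131 x 69 mm against the given 130 x 64. Next I'll plan a move to a high point behind the tab and re-measure with the wrist camera.

```bash
cat >> h.py <<'E'
from scipy.spatial.transform import Rotation as Ro
def plan(arm,target,yaw):
    s=arm.sense();R=Ro.from_quat(s['ee_rot']).as_matrix();d=np.array(target)-s['tcp_pos']
    u=np.array([np.cos(yaw),np.sin(yaw),0])
    z=R[:,2]; tz=R.T@u; best=np.degrees(np.arctan2(-tz[1],tz[2]))
    print('t',s['t'],'tcp',s['tcp_pos'].round(4),'delta tool',(R.T@d).round(4),'turn so tool z||u',best.round(2),'F',s['contact_force'].round(2),'open',s['opening'],'\nR',R.round(3).tolist())
E
python3 - <<'E'
from h import *; from station import arm
yaw=np.radians(-19.6);u=np.array([np.cos(yaw),np.sin(yaw)])
p=np.array([.492,.203])-u*.10
plan(arm,[*p,.2],yaw)
E
```

```text
t 0.1 tcp [0.2593 0.5955 0.2303] delta tool [ 0.0307 -0.2737  0.2703] turn so tool z||u -3.94 F [-0.16 -1.   -0.36] open 0.08545270005702849 
R [[-0.001, 0.399, 0.917], [-0.002, 0.917, -0.399], [-1.0, -0.002, -0.0]]
```

>>> {"method": "arm_command", "body": {
  "deltas": [
    [0,0,0,-4],
    [0,-0.025,0.027,0],
    [0,-0.027,0.029,0],
    [0,-0.027,0.029,0],
    [0,-0.027,0.029,0],
    [0,-0.027,0.029,0],
    [0,-0.027,0.029,0],
    [0,-0.027,0.029,0]
  ],
  "claw": 1
}}

```text
t: 0.77
tcp_pos: [0.3862, 0.3474, 0.2252]
ee_rot: [0.112, 0.7, -0.116, 0.696]
contact_force: [1.8, -0.9, 0.1]
opening: 0.0002
```

```bash
python3 - <<'E'
from h import *; from station import arm
yaw=np.radians(-19.6);u=np.array([np.cos(yaw),np.sin(yaw)])
p=np.array([.492,.203])-u*.10
plan(arm,[*p,.2],yaw)
E
```

```text
t 0.7667 tcp [0.3862 0.3474 0.2252] delta tool [ 0.0257 -0.1012  0.0464] turn so tool z||u 1.07 F [ 1.78 -0.9   0.06] open 0.0001945541379004638 
R [[-0.007, 0.318, 0.948], [-0.005, 0.948, -0.318], [-1.0, -0.007, -0.005]]
```

>>> {"method": "arm_command", "body": {
  "deltas": [
    [0.005,-0.025,0.012,1],
    [0.005,-0.025,0.012,0],
    [0.005,-0.025,0.012,0],
    [0.005,-0.022,0.01,0],
    [0,0,0,0],
    [0,0,0,0]
  ]
}}

```text
t: 1.27
tcp_pos: [0.399, 0.2288, 0.2031]
ee_rot: [0.121, 0.698, -0.127, 0.694]
contact_force: [0.5, 0.9, 0.4]
opening: -0.0001
```

```bash
python3 - <<'E'
from h import *; from station import arm,grab_frame
yaw=np.radians(-19.6);u=np.array([np.cos(yaw),np.sin(yaw)])
p=np.array([.492,.203])-u*.10
plan(arm,[*p,.2],yaw)
c=calibration("wrist"); im=grab_frame("wrist")[:,:,::-1].copy()
cv2.imwrite("pics/w1.png",im); np.save("w1.npy",c,allow_pickle=True)
U=np.array([*u,0]);V=np.array([-u[1],u[0],0]);C=np.array([.492,.203,0])
for X in [C+[0,0,.018],C+.03*U,C+[0,0,.05]]: print(proj(c,X))
print(-c['R'].T@c['t'])
E
```

```text
t 1.2667 tcp [0.399  0.2288 0.2031] delta tool [ 0.003   0.0069 -0.0038] turn so tool z||u -0.59 F [0.49 0.89 0.36] open -0.00012232156665925378 
R [[-0.008, 0.345, 0.939], [-0.007, 0.939, -0.345], [-1.0, -0.009, -0.005]]
[328.03548104 258.09052702]
[327.85419221 272.87378977]
[328.46947776 272.43782168]
[0.32705449 0.25696084 0.34515278]
```

View pics/w1.png

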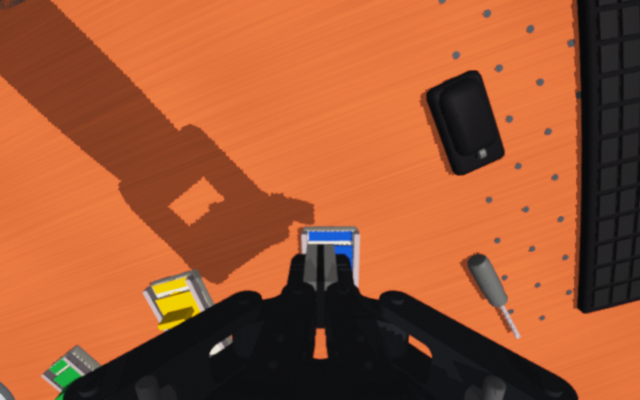

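The wrist view shows the blue pod's near end at (302–358, 228), with the tab partly hidden by the fingers. I'll move forward at the same height so that the pod clears the fingers.

>>> {"method": "arm_command", "body": {
  "deltas": [
    [0,0.007,0.025,-0.6],
    [0,0,0.03,0],
    [0,0,0.03,0],
    [0,0,0.025,0],
    [0,0,0,0],
    [0,0,0,0]
  ]
}}

```text
t: 1.82
tcp_pos: [0.5082, 0.2042, 0.2018]
ee_rot: [0.114, 0.7, -0.119, 0.695]
contact_force: [0.5, 0.7, 0.2]
opening: -0.0001
```

```bash
python3 - <<'E'
from h import *; from station import arm,grab_frame
yaw=np.radians(-19.6);u=np.array([np.cos(yaw),np.sin(yaw)])
plan(arm,[.492,.203,.2],yaw)
c=calibration("wrist"); im=grab_frame("wrist")[:,:,::-1].copy()
cv2.imwrite("pics/w2.png",im); np.save("w2.npy",c,allow_pickle=True)
E
```

```text
t 1.8167 tcp [0.5082 0.2042 0.2018] delta tool [ 0.002  -0.0064 -0.015 ] turn so tool z||u 0.65 F [0.49 0.73 0.2 ] open -0.00014406842639574612 
R [[-0.008, 0.325, 0.946], [-0.006, 0.946, -0.325], [-1.0, -0.008, -0.006]]
```

View pics/w2.png

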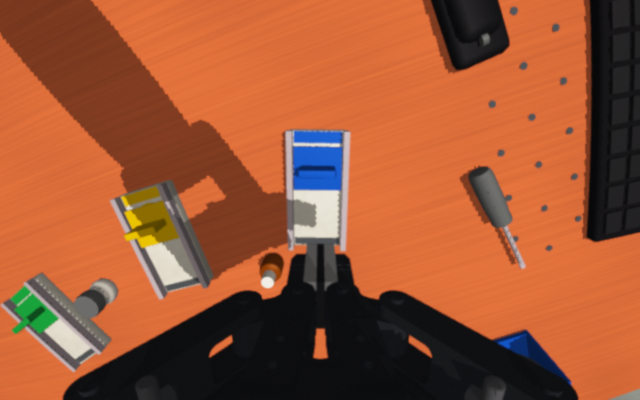

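The pod is clear now, with rails at columns 285–350, the near end at row 130 and the tab at about (316,170). I'll extract it precisely.

```bash
python3 - <<'E'
from h import *
im=cv2.imread("pics/w2.png");c=np.load("w2.npy",allow_pickle=True).item()
cv2.imwrite("pics/w2c.png",cv2.resize(im[120:250,275:360],None,fx=4.6,fy=4.6,interpolation=cv2.INTER_NEAREST))
h,s,v=cv2.split(cv2.cvtColor(im,cv2.COLOR_BGR2HSV))
sat=np.array([s[r,270:365] for r in (150,190)])
L=[];Rr=[]
for r in range(136,236,6):
    m=np.nonzero((s[r,275:362]<110)|((h[r,275:362]>95)&(h[r,275:362]<135)))[0]+275
    a=onz(c,(m.min()-.5,r),.027);b=onz(c,(m.max()+.5,r),.027)
    L.append(a[:2]);Rr.append(b[:2]); print(r,m.min(),m.max(),a[:2].round(4),b[:2].round(4),np.linalg.norm(a-b).round(4))
M=(np.array(L)+np.array(Rr))/2
vx,vy,x0,y0=cv2.fitLine(M.astype('float32'),cv2.DIST_HUBER,0,1e-4,1e-4).ravel()
print('axis',np.degrees(np.arctan2(vy,vx)),x0,y0)
b=((h>95)&(h<135)&(s>150));b[:120]=0;b[250:]=0;b[:,:280]=0;b[:,360:]=0
yy,xx=np.nonzero(b);print('blue',xx.min(),xx.max(),yy.min(),yy.max())
print([ (r,s[r,318],v[r,318],h[r,318]) for r in range(125,205)])
E
```

```text
136 285 349 [0.4549 0.1839] [0.4757 0.2449] 0.0645
142 285 349 [0.4604 0.1818] [0.4814 0.2432] 0.0648
148 285 349 [0.466  0.1797] [0.4871 0.2414] 0.0651
154 286 349 [0.472  0.1786] [0.4928 0.2396] 0.0645
160 285 349 [0.4774 0.1754] [0.4986 0.2377] 0.0658
166 286 348 [0.4835 0.1742] [0.5042 0.2349] 0.0641
172 286 348 [0.4894 0.172 ] [0.5101 0.2331] 0.0645
178 286 348 [0.4953 0.1698] [0.5162 0.2312] 0.0649
184 286 348 [0.5013 0.1675] [0.5222 0.2293] 0.0652
190 286 347 [0.5073 0.1652] [0.5281 0.2264] 0.0646
196 286 347 [0.5134 0.1629] [0.5343 0.2244] 0.0649
202 287 347 [0.5199 0.1616] [0.5406 0.2224] 0.0643
208 287 347 [0.5262 0.1592] [0.5469 0.2205] 0.0647
214 287 346 [0.5325 0.1568] [0.553  0.2174] 0.064
220 287 346 [0.5389 0.1544] [0.5596 0.2154] 0.0644
226 287 346 [0.5454 0.1519] [0.5662 0.2133] 0.0648
232 287 346 [0.552  0.1494] [0.5729 0.2112] 0.0652
axis -19.457262 0.51031333 0.19872017
blue 294 341 131 189
[(125, np.uint8(187), np.uint8(222), np.uint8(10)), (126, np.uint8(189), np.uint8(219), np.uint8(10)), (127, np.uint8(187), np.uint8(215), np.uint8(9)), (128, np.uint8(173), n
[... 3238 characters left out ...]
 (191, np.uint8(16), np.uint8(226), np.uint8(19)), (192, np.uint8(19), np.uint8(233), np.uint8(23)), (193, np.uint8(20), np.uint8(234), np.uint8(22)), (194, np.uint8(19), np.uint8(233), np.uint8(23)), (195, np.uint8(19), np.uint8(233), np.uint8(23)), (196, np.uint8(19), np.uint8(232), np.uint8(25)), (197, np.uint8(20), np.uint8(233), np.uint8(23)), (198, np.uint8(19), np.uint8(233), np.uint8(23)), (199, np.uint8(20), np.uint8(233), np.uint8(23)), (200, np.uint8(20), np.uint8(234), np.uint8(22)), (201, np.uint8(19), np.uint8(233), np.uint8(23)), (202, np.uint8(19), np.uint8(233), np.uint8(23)), (203, np.uint8(20), np.uint8(233), np.uint8(23)), (204, np.uint8(19), np.uint8(233), np.uint8(23))]
```

View pics/w2c.png

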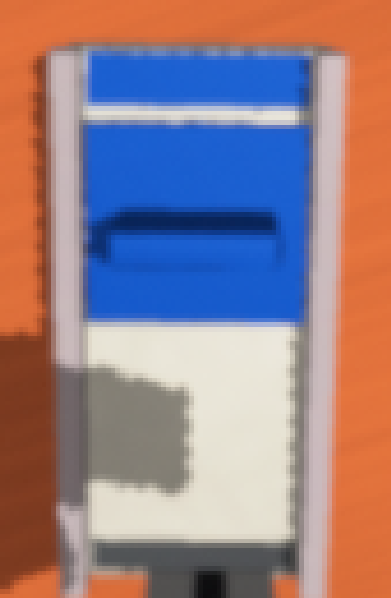

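```bash
python3 - <<'E'
from h import *
c=np.load("w2.npy",allow_pickle=True).item()
yaw=np.radians(-19.5);u=np.array([np.cos(yaw),np.sin(yaw)]);n=np.array([-u[1],u[0]])
o=np.array([.51031,.19872])
print('lat',o@n)
for name,px,z in [('rail end L',(288,130.3),.027),('rail end R',(346,130.3),.027),('plate rear',(318,146.6),.024),('plate front',(318,189.5),.024),('tab top back(shadow start)',(318,171),.05),('tab top front',(318,177.5),.05),('far end plate',(318,238),.016)]:
    P=onz(c,px,z)[:2]; print(name,P.round(4),'along',round((P-o)@u,4),'lat',round((P-o)@n,4))
E
```

```text
lat 0.35766669544542334
rail end L [0.4508 0.1892] along -0.0529 lat -0.0289
rail end R [0.4693 0.2433] along -0.0536 lat 0.0284
plate rear [0.476  0.2118] along -0.0367 lat 0.0009
plate front [0.5185 0.1972] along 0.0082 lat 0.0013
tab top back(shadow start) [0.4945 0.2058] along -0.0172 lat 0.0014
tab top front [0.5005 0.2037] along -0.0109 lat 0.0015
far end plate [0.5743 0.1778] along 0.0673 lat 0.0017
```

Lens is at about (0.493, 0.205). The two views agree on the block centre within a few mm. The tab is at about (0.497, 0.203), so the shutter is about 4 mm ajar. Plate length measures 45 mm and width 64.6 mm, as they should. Next: back off and descend behind the tab.

```bash
cat >> h.py <<'E'
YAW=np.radians(-19.5);U=np.array([np.cos(YAW),np.sin(YAW)]);N=np.array([-U[1],U[0]])
LENS=np.array([.4933,.2047])
def goal(along,z):
    from station import arm
    p=LENS+U*along; plan(arm,[*p,z],YAW)
    q=arm.sense()['tcp_pos'][:2]-LENS; print('along lens',(q@U).round(4),'lat',(q@N).round(4))
E
python3 -c "
from h import *
goal(-.03,.036)"
```

```text
t 1.8667 tcp [0.508  0.2042 0.2019] delta tool [ 0.1662 -0.0027 -0.0432] turn so tool z||u 0.57 F [ 0.59 -0.13  0.62] open -1.848126176709264e-05 
R [[-0.008, 0.324, 0.946], [-0.006, 0.946, -0.324], [-1.0, -0.008, -0.006]]
along lens 0.014 lat 0.0045
```

>>> {"method": "arm_command", "body": {
  "deltas": [
    [0,-0.003,-0.02,0.5],
    [0,0,-0.024,0],
    [0.02,0,0,0],
    [0.03,0,0,0],
    [0.03,0,0,0],
    [0.02,0,0,0],
    [0,0,0,0],
    [0,0,0,0]
  ]
}}

```text
t: 2.53
tcp_pos: [0.4571, 0.2239, 0.1019]
ee_rot: [0.114, 0.699, -0.116, 0.697]
contact_force: [1.4, -0.8, -0.1]
opening: -0.0005
```

```bash
python3 -c "
from h import *
goal(-.03,.036)"
```

```text
t 2.5333 tcp [0.4571 0.2239 0.1019] delta tool [ 0.0659 -0.0059  0.0105] turn so tool z||u 0.78 F [ 1.38 -0.83 -0.06] open -0.0005020362641279064 
R [[-0.003, 0.321, 0.947], [-0.003, 0.947, -0.321], [-1.0, -0.004, -0.002]]
along lens -0.0405 lat 0.006
```

>>> {"method": "arm_command", "body": {
  "deltas": [
    [0.01,-0.006,0.005,0.8],
    [0.018,0,0.002,0],
    [0.018,0,0,0],
    [0.012,0,0,0],
    [0.004,0,0,0],
    [0,0,0,0],
    [0,0,0,0]
  ]
}}

```text
t: 3.12
tcp_pos: [0.4682, 0.2168, 0.0456]
ee_rot: [0.121, 0.692, -0.119, 0.702]
contact_force: [0.3, -0.0, 0.8]
opening: 0.0
```

```bash
python3 -c "
from h import *
goal(-.03,.036)
from station import grab_frame
cv2.imwrite('pics/s3.png',cv2.resize(grab_frame('scene')[150:240,340:440,::-1],None,fx=6,fy=6))"
```

```text
t 3.1167 tcp [0.4682 0.2168 0.0456] delta tool [ 0.0095 -0.003  -0.0024] turn so tool z||u -0.06 F [ 0.32 -0.    0.79] open 3.673810446322021e-05 
R [[0.014, 0.335, 0.942], [0.0, 0.942, -0.335], [-1.0, 0.005, 0.013]]
along lens -0.0277 lat 0.003
```

View pics/s3.png

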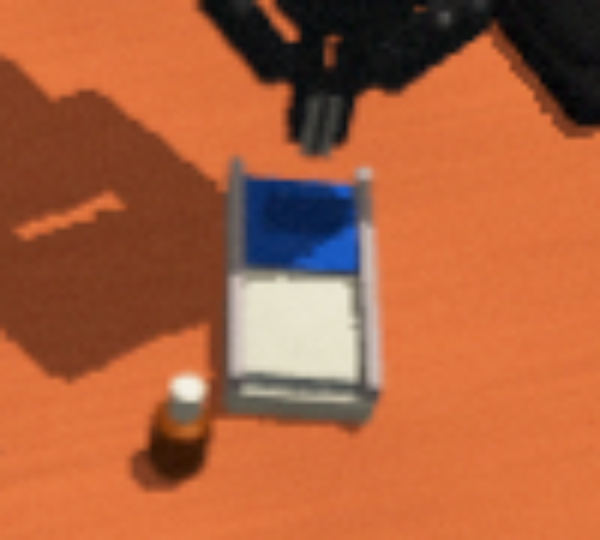

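```bash
python3 -c "
from h import *
from station import arm
c=calibration('scene');p=arm.sense()['tcp_pos'];q=proj(c,p);print(q,(q-[340,150])*6)
t=np.array([*(LENS+U*.0037),.05]);q=proj(c,t);print(q,(q-[340,150])*6)"
```

```text
[391.38090994 174.07995944] [308.28545961 144.47975662]
[390.74027638 181.19527519] [304.44165829 187.17165116]
```

The picture agrees with the projected TCP and tab positions. The tips are behind the tab, at projected crop rows 144 and 187. Now I'll lower them and start pushing.

>>> {"method": "arm_command", "body": {
  "deltas": [
    [0.006,-0.002,0,0],
    [0.003,0,0,0],
    [0,0,0.008,0],
    [0,0,0.01,0],
    [0,0,0.01,0],
    [0,0,0.01,0],
    [0,0,0,0]
  ]
}}

```text
t: 3.75
tcp_pos: [0.5085, 0.2014, 0.0393]
ee_rot: [0.122, 0.691, -0.118, 0.703]
contact_force: [0.8, -0.2, 0.1]
opening: 0.0001
```

```bash
python3 -c "
from h import *
goal(.04,.036)"
```

```text
t 3.75 tcp [0.5085 0.2014 0.0393] delta tool [ 0.0037 -0.0019  0.0245] turn so tool z||u -0.05 F [ 0.78 -0.15  0.14] open 5.512026232958918e-05 
R [[0.017, 0.335, 0.942], [0.002, 0.942, -0.335], [-1.0, 0.008, 0.016]]
along lens 0.0154 lat 0.0019
```

>>> {"method": "arm_command", "body": {
  "deltas": [
    [0.002,-0.002,0.007,0],
    [0.001,0,0.007,0],
    [0,0,0.005,0],
    [0,0,0.003,0],
    [0,0,0,0]
  ]
}}

```text
t: 4.17
tcp_pos: [0.5316, 0.1908, 0.0364]
ee_rot: [0.122, 0.691, -0.119, 0.703]
contact_force: [-0.8, 1.3, 0.6]
opening: -0.0001
```

```bash
python3 -c "
from h import *
goal(.04,.036)
from station import grab_frame
cv2.imwrite('pics/s4.png',cv2.resize(grab_frame('scene')[150:240,340:440,::-1],None,fx=6,fy=6))"
```

```text
t 4.1667 tcp [0.5316 0.1908 0.0364] delta tool [ 0.0004  0.0003 -0.0008] turn so tool z||u -0.12 F [-0.84  1.28  0.6 ] open -9.366123473461186e-05 
R [[0.017, 0.336, 0.942], [0.002, 0.942, -0.336], [-1.0, 0.008, 0.015]]
along lens 0.0408 lat -0.0003
```

View pics/s4.png

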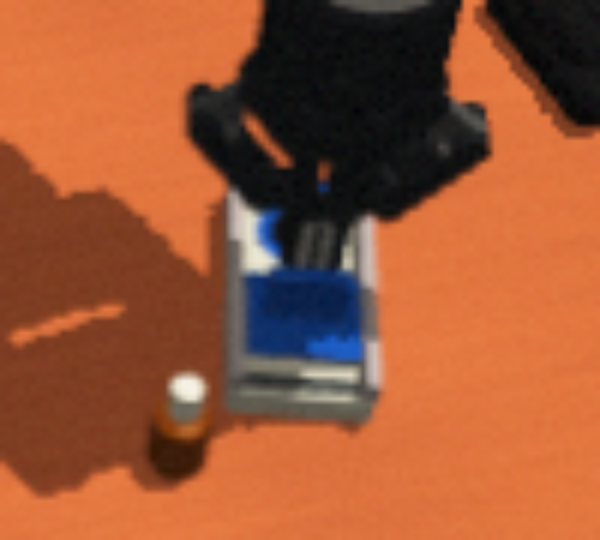

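The shutter has slid most of the way, with a little white still visible at its front. I'll push gently until the force shows the stop.

>>> {"method": "arm_command", "body": {
  "deltas": [
    [0,0,0.003,0],
    [0,0,0.003,0],
    [0,0,0.003,0],
    [0,0,0.003,0]
  ]
}}

```text
t: 4.55
tcp_pos: [0.5318, 0.1906, 0.0357]
ee_rot: [0.122, 0.701, -0.119, 0.692]
contact_force: [-10.5, 2.9, 9.5]
opening: -0.0001
```

```bash
python3 -c "
from h import *
goal(.04,.036)"
```

```text
t 4.55 tcp [0.5318 0.1906 0.0357] delta tool [-0.0003  0.0004 -0.001 ] turn so tool z||u -0.11 F [-10.53   2.85   9.49] open -8.205953765644392e-05 
R [[-0.012, 0.336, 0.942], [0.007, 0.942, -0.336], [-1.0, 0.003, -0.013]]
along lens 0.041 lat -0.0004
```

The force rose to about 11 N with no motion, so the shutter is at its stop. Now back off, rise, and go over the lens.

>>> {"method": "arm_command", "body": {
  "deltas": [
    [0,0,-0.006,0],
    [-0.01,0,-0.006,0],
    [-0.003,0,-0.01,0],
    [0,0,-0.01,0],
    [0,0,-0.005,0],
    [0,0,0,0],
    [0,0,0,0]
  ]
}}

```text
t: 5.13
tcp_pos: [0.4935, 0.2042, 0.0494]
ee_rot: [0.121, 0.701, -0.118, 0.693]
contact_force: [-0.9, 0.5, -1.0]
opening: 0.0001
```

```bash
python3 -c "
from h import *
goal(0,.043)"
```

```text
t 5.1333 tcp [0.4935 0.2042 0.0494] delta tool [ 0.0064  0.0004 -0.0002] turn so tool z||u 0.04 F [-0.89  0.49 -0.97] open 0.00014760217585437096 
R [[-0.009, 0.333, 0.943], [0.006, 0.943, -0.333], [-1.0, 0.002, -0.011]]
along lens 0.0003 lat -0.0004
```

>>> {"method": "arm_command", "body": {
  "deltas": [
    [0.004,0,0,0],
    [0.002,0,0,0],
    [0,0,0,0],
    [0,0,0,0]
  ]
}}

```text
t: 5.47
tcp_pos: [0.4936, 0.2039, 0.0421]
ee_rot: [0.121, 0.701, -0.118, 0.693]
contact_force: [-0.5, 0.8, 0.0]
opening: -0.0002
```

```bash
python3 -c "
from h import *
goal(0,.043)
from station import grab_frame
a=cv2.resize(grab_frame('scene')[150:240,340:440,::-1],None,fx=4,fy=4)
b=grab_frame('top')[160:235,215:305,::-1];b=cv2.resize(b,(400,360))
cv2.imwrite('pics/s5.png',np.hstack([a,b]))
c=calibration('scene');
for z in(.018,):
  for d in (U,-U,N,-N): print((proj(c,[*(LENS+d*.013),z])-[340,150])*4)
"
```

```text
t 5.4667 tcp [0.4936 0.2039 0.0421] delta tool [-0.0009  0.0006 -0.0006] turn so tool z||u 0.01 F [-0.55  0.8   0.02] open -0.00015690611358971742 
R [[-0.01, 0.334, 0.943], [0.005, 0.943, -0.334], [-1.0, 0.002, -0.011]]
along lens 0.0006 lat -0.0006
[196.22200212 167.7026563 ]
[195.38073444 139.76462573]
[214.98569706 155.14294127]
[176.62161481 152.10504132]
```

View pics/s5.png

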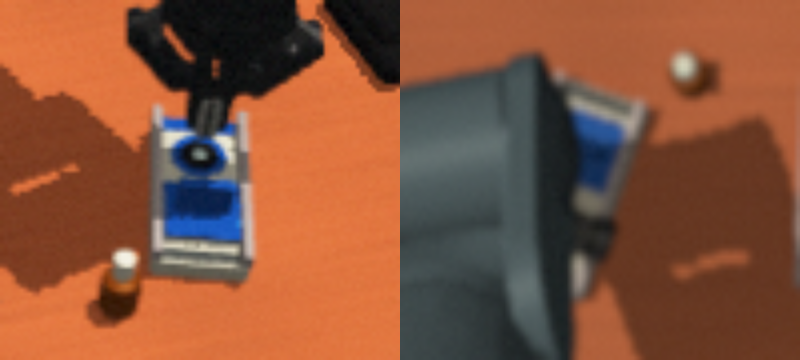

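The black lens is uncovered at (200,154) in the left crop, close to the predicted (196,154). The tips are right above it and the vial is untouched. Now I'll dwell.

>>> {"method": "arm_command", "body": {
  "deltas": [
    [0,0,0,0],
    [0,0,0,0],
    [0,0,0,0],
    [0,0,0,0],
    [0,0,0,0],
    [0,0,0,0],
    [0,0,0,0],
    [0,0,0,0]
  ]
}}

```text
t: 6.23
tcp_pos: [0.4944, 0.2038, 0.0426]
ee_rot: [0.121, 0.7, -0.118, 0.694]
contact_force: [0.1, 0.2, -0.3]
opening: -0.0002
```

>>> {"method": "arm_command", "body": {
  "deltas": [
    [0,0,0,0],
    [0,0,0,0],
    [0,0,0,0],
    [0,0,0,0],
    [0,0,0,0],
    [0,0,0,0],
    [0,0,0,0],
    [0,0,0,0]
  ]
}}

```text
t: 6.9
tcp_pos: [0.4944, 0.2038, 0.0426]
ee_rot: [0.121, 0.7, -0.118, 0.694]
contact_force: [0.5, -0.2, 0.3]
opening: -0.0004
```

>>> {"method": "arm_command", "body": {
  "deltas": [
    [0,0,0,0],
    [0,0,0,0],
    [0,0,0,0],
    [0,0,0,0],
    [0,0,0,0],
    [0,0,0,0],
    [0,0,0,0],
    [0,0,0,0]
  ]
}}

```text
t: 7.57
tcp_pos: [0.4944, 0.2038, 0.0426]
ee_rot: [0.121, 0.7, -0.118, 0.694]
contact_force: [0.6, -0.3, -0.1]
opening: 0.0001
```

>>> {"method": "arm_command", "body": {
  "deltas": [
    [0,0,0,0],
    [0,0,0,0],
    [0,0,0,0],
    [0,0,0,0],
    [0,0,0,0],
    [0,0,0,0],
    [0,0,0,0],
    [0,0,0,0]
  ]
}}

```text
t: 8.23
tcp_pos: [0.4944, 0.2038, 0.0426]
ee_rot: [0.121, 0.7, -0.118, 0.694]
contact_force: [1.1, -0.4, 0.1]
opening: 0.0001
```

>>> {"method": "arm_command", "body": {
  "deltas": [
    [0,0,0,0],
    [0,0,0,0],
    [0,0,0,0],
    [0,0,0,0],
    [0,0,0,0],
    [0,0,0,0],
    [0,0,0,0],
    [0,0,0,0]
  ]
}}

```text
t: 8.9
tcp_pos: [0.4943, 0.2038, 0.0426]
ee_rot: [0.121, 0.7, -0.118, 0.694]
contact_force: [0.1, -0.4, 0.2]
opening: -0.0006
```

```bash
python3 -c "
from h import *
from station import grab_frame
f=grab_frame('scene')[:,:,::-1].copy();cv2.imwrite('pics/s6.png',f)
h,s,v=cv2.split(cv2.cvtColor(f,cv2.COLOR_BGR2HSV));c=calibration('scene')
for col in (386,390,394):
  r=[y for y in range(190,225) if 95<h[y,col]<135 and s[y,col]>130]
  P=onz(c,(col,max(r)+.5),.024)[:2];print(col,min(r),max(r),'shutter ~',((P-LENS)@U-.023).round(4))
g=cv2.imread('pics/scene0.png')
d=cv2.absdiff(f,g).max(2);print([ (n,int((d[y0:y1,x0:x1]>40).sum())) for n,(x0,y0,x1,y1) in dict(vial=(364,211,377,232),jar=(270,217,290,242),yellow=(303,185,340,235),green=(222,215,272,272),mouse=(425,140,455,172),driver=(448,192,492,238),tweez=(160,190,176,232),box=(125,234,176,278)).items()])
"
```

```text
386 190 208 shutter ~ 0.0547
390 191 208 shutter ~ 0.0536
394 190 209 shutter ~ 0.0559
[('vial', 34), ('jar', 0), ('yellow', 293), ('green', 0), ('mouse', 165), ('driver', 0), ('tweez', 0), ('box', 0)]
```

The shutter measures about 55 mm open. The differences around yellow, the mouse and the vial could be the arm's changed shadow or the arm covering them. I'll glance before handing in.

```bash
python3 -c "
import cv2
cv2.imwrite('pics/s6c.png',cv2.resize(cv2.imread('pics/s6.png')[110:260,280:500],None,fx=3.5,fy=3.5))"
```

```text
(no output)
```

View pics/s6c.png

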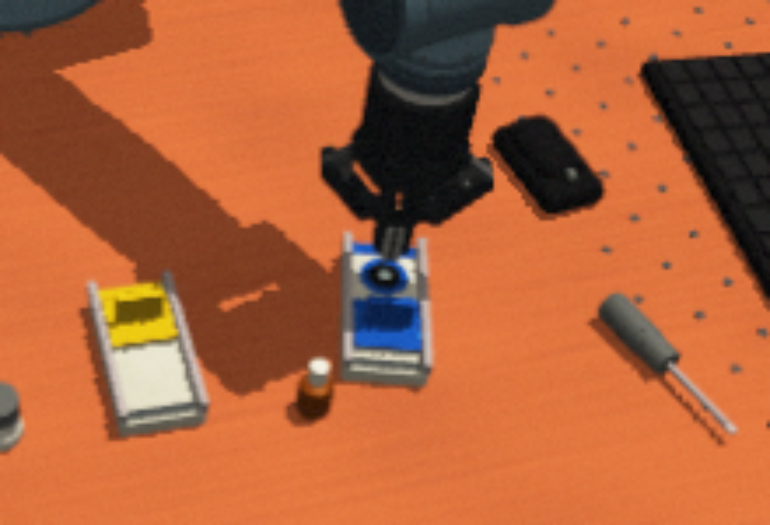

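The picture shows the yellow shutter shut (140,310), the vial upright (316,390), the mouse in place, and the tips over the uncovered lens (385,273). The differences are shadow only.

```bash
python3 -c "
from station import hand_in; print(hand_in())"
```

```text
the job is handed in; nothing more can be done
None
```

The blue shutter is fully open, and the closed fingertips held over the uncovered lens for over three seconds before I handed the job in. The hand-in gave no verdict.

- **Shutter:** I pushed the tab from behind with shut fingers until the force rose to about 11 N against the stop. From the scene camera the opening measures 54–56 mm.
- **Pointing:** The tips stayed about 25 mm above the lens and within about 2 mm of its measured centre for 3.4 s. The force reading stayed at noise level, about 1 N or less. The arm was still there when I handed in, at about 9 s on the robot's clock.
- **Rest of the bench:** The last picture shows the yellow shutter shut, the vial upright and the mouse in place. The regions around the green sensor, jar, wafer box, tweezers and screwdriver showed no change from the first picture. The changes around yellow, the mouse and the vial looked like the arm's shadow moving.
- **Disagreements:** The lens appeared about 3 mm to the side of where I predicted it in the scene view, but the tips seemed shifted the same way, so I put it down to calibration. The first, coarse measurement of the pod's width read 69 mm instead of 64 mm. The wrist camera gave 64.6 mm, and I used that.

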